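# Check, tighten and shelve the pickle jars

### The job

Get the square pickle jars ready for storing: stand the fallen one up, try every jar's screw cap with a twist and tighten any loose one clockwise until it stops, and only then set that jar down gently on the tiled ledge. In the end every jar stands upright on the ledge with its cap tight; leave the pot, the stacked round jars and the other things where they are.

Things in the scene. Friction and masses are not known exactly. Their poses are not given: they have to be found in the camera images.
- jar_a: square green glass jar, white screw cap, about 0.42 kg: body 58 x 58, 78 high, then neck, then round cap, dia 54, 88 to 108 mm above the underside. Origin: centre of the underside; z towards the cap, x and y square to the flat sides (paper label at -x). Stands on the worktop at the start; may be absent.
- cap_a (a joint): turn of the cap of jar_a on its jar, rad; grows as it is screwed down (clockwise from above). Zero means nothing; the tight value differs from jar to jar and is for you to find. A loose cap turns easily (0.02 N m) by 0.4 to 1 rad more while the jar stands still, up to a firm stop; a tight one takes its jar round with it.
- jar_b: square green glass jar, yellow screw cap, about 0.42 kg: body 58 x 58, 78 high, then neck, then round cap, dia 54, 88 to 108 mm above the underside. Origin: centre of the underside; z towards the cap, x and y square to the flat sides (paper label at -x). Stands on the worktop at the start; may be absent.
- cap_b (a joint): turn of the cap of jar_b on its jar, rad; grows as it is screwed down (clockwise from above). Zero means nothing; the tight value differs from jar to jar and is for you to find. A loose cap turns easily (0.02 N m) by 0.4 to 1 rad more while the jar stands still, up to a firm stop; a tight one takes its jar round with it.
- jar_c: square green glass jar, red screw cap, about 0.42 kg: body 58 x 58, 78 high, then neck, then round cap, dia 54, 88 to 108 mm above the underside. Origin: centre of the underside; z towards the cap, x and y square to the flat sides (paper label at -x). Stands on the worktop at the start; may be absent.
- cap_c (a joint): turn of the cap of jar_c on its jar, rad; grows as it is screwed down (clockwise from above). Zero means nothing; the tight value differs from jar to jar and is for you to find. A loose cap turns easily (0.02 N m) by 0.4 to 1 rad more while the jar stands still, up to a firm stop; a tight one takes its jar round with it.
- jar_d: square green glass jar, orange screw cap, about 0.42 kg: body 58 x 58, 78 high, then neck, then round cap, dia 54, 88 to 108 mm above the underside. Origin: centre of the underside; z towards the cap, x and y square to the flat sides (paper label at -x). Stands on the worktop at the start; may be absent.
- cap_d (a joint): turn of the cap of jar_d on its jar, rad; grows as it is screwed down (clockwise from above). Zero means nothing; the tight value differs from jar to jar and is for you to find. A loose cap turns easily (0.02 N m) by 0.4 to 1 rad more while the jar stands still, up to a firm stop; a tight one takes its jar round with it.
- jar_e: square green glass jar, blue screw cap, about 0.42 kg: body 58 x 58, 78 high, then neck, then round cap, dia 54, 88 to 108 mm above the underside. Origin: centre of the underside; z towards the cap, x and y square to the flat sides (paper label at -x). At the start lies on a flat side on the worktop, cap pointing away from the robot (within 35 degrees of +x).
- cap_e (a joint): turn of the cap of jar_e on its jar, rad; grows as it is screwed down (clockwise from above). Zero means nothing; the tight value differs from jar to jar and is for you to find. A loose cap turns easily (0.02 N m) by 0.4 to 1 rad more while the jar stands still, up to a firm stop; a tight one takes its jar round with it.
- ledge: white tiled ledge, fixed on the worktop, 150 deep (its x) x 800 long (its y); x points away from the robot within 4 degrees; flat top 40 mm above its origin, which is at the centre of its underside, on the worktop
- pot: closed white ceramic pot with blue clip-on lid, dia 100, 103 high, on one end of the ledge; origin at its underside. Not part of the job.
- lower_jar: lower of two stacked empty round glass jars, dia 76, 70 high, on the other end of the ledge; origin at its underside. Not part of the job.
- upper_jar: upper of the two stacked jars, same size; origin at its underside. Not part of the job.
- mug: blue mug, dia 76, 85 high, handle at its +y; origin at its underside. Not part of the job.
- tin: red tin, dia 66, 100 high; origin at its underside. Not part of the job.
- shaker: wooden salt shaker, dia 44, 68 high; origin at its underside. Not part of the job.
- spice: orange spice drum, dia 48, 60 high; origin at its underside. Not part of the job.

How it is judged:
At the end, for the whole second after the job is handed in: Every square jar that is present stands upright (within 0.1 rad) and still on top of the ledge, its centre within 60 mm of the ledge's long centre line and 370 mm of its middle, with its cap within 0.15 rad of its firm stop (angle between each of jar_a, jar_b, jar_c, jar_d, jar_e's own z axis and vertical below 0.1 rad and z of jar_a in the frame of ledge between 0.036 and 0.046 m and x of jar_a in the frame of ledge between -0.06 and 0.06 m and y of jar_a in the frame of ledge between -0.37 and 0.37 m and linear speed of each of jar_a, jar_b, jar_c, jar_d, jar_e below 0.02 m/s and value of joint cap_a above 1.15 rad and z of jar_b in the frame of ledge between 0.036 and 0.046 m and x of jar_b in the frame of ledge between -0.06 and 0.06 m and y of jar_b in the frame of ledge between -0.37 and 0.37 m and value of joint cap_b above 0.6 rad and z of jar_c in the frame of ledge between 0.036 and 0.046 m and x of jar_c in the frame of ledge between -0.06 and 0.06 m and y of jar_c in the frame of ledge between -0.37 and 0.37 m and value of joint cap_c above 0.25 rad and z of jar_d in the frame of ledge between 0.036 and 0.046 m and x of jar_d in the frame of ledge between -0.06 and 0.06 m and y of jar_d in the frame of ledge between -0.37 and 0.37 m and value of joint cap_d above 0.55 rad and z of jar_e in the frame of ledge between 0.036 and 0.046 m and x of jar_e in the frame of ledge between -0.06 and 0.06 m and y of jar_e in the frame of ledge between -0.37 and 0.37 m and value of joint cap_e above 0.85 rad); the robot touches nothing.
It fails at once if a jar stood on the ledge with its cap still loose ((contact force between jar_a and ledge above 0.5 N and height (world z) of jar_a above 0.033 m and angle between jar_a's own z axis and vertical below 0.3 rad and value of joint cap_a below 1.1 rad) or (contact force between jar_b and ledge above 0.5 N and height (world z) of jar_b above 0.033 m and angle between jar_b's own z axis and vertical below 0.3 rad and value of joint cap_b below 0.55 rad) or (contact force between jar_c and ledge above 0.5 N and height (world z) of jar_c above 0.033 m and angle between jar_c's own z axis and vertical below 0.3 rad and value of joint cap_c below 0.2 rad) or (contact force between jar_d and ledge above 0.5 N and height (world z) of jar_d above 0.033 m and angle between jar_d's own z axis and vertical below 0.3 rad and value of joint cap_d below 0.5 rad) or (contact force between jar_e and ledge above 0.5 N and height (world z) of jar_e above 0.033 m and angle between jar_e's own z axis and vertical below 0.3 rad and value of joint cap_e below 0.8 rad)).
It fails at once if a jar let fall (25 mm or more) instead of being set down ((contact force between the fingers and jar_a below 0.1 N and linear speed of jar_a above 0.7 m/s and height (world z) of jar_a above 0.042 m) or (contact force between the fingers and jar_b below 0.1 N and linear speed of jar_b above 0.7 m/s and height (world z) of jar_b above 0.042 m) or (contact force between the fingers and jar_c below 0.1 N and linear speed of jar_c above 0.7 m/s and height (world z) of jar_c above 0.042 m) or (contact force between the fingers and jar_d below 0.1 N and linear speed of jar_d above 0.7 m/s and height (world z) of jar_d above 0.042 m) or (contact force between the fingers and jar_e below 0.1 N and linear speed of jar_e above 0.7 m/s and height (world z) of jar_e above 0.042 m)).
It fails at once if another thing shifted by more than 30 mm or tipped over (distance of any of pot, lower_jar, upper_jar, mug, tin, shaker, spice from where it was at the start of the episode above 0.03 m or angle between any of pot, lower_jar, upper_jar, mug, tin, shaker, spice's own z axis and vertical above 0.5 rad).
Of jar_a, jar_b, jar_c, jar_d only 3 to 4 are there at a start; the rules pass over those that are not, and their reading is None.
At some moment in a run one of jar_a, jar_b, jar_c, jar_d, jar_e may be knocked a few centimetres aside while the robot is not near it.
It also fails if it takes over 200 s, if anything falls off the work surface, if the arm or the gripper's body presses on something with over 40 N, if the wrist force passes 120 N, or if a joint passes its speed limit or range.

### The arm

A 7-joint arm with a two-finger parallel gripper is mounted at the origin on the work surface. World frame = base frame: x ahead of the robot, y to its left, z up, the work surface at z = 0. Lengths are in m, angles in rad, forces in N, time in s.
With the tool pointing down it reaches from about 0.4 to 0.75 m from the base axis. Payload 19.5 kg.
Tool frame: the origin (TCP) lies on the centre line of the jaws, within the pads' length; the fingertips stand 25 mm ahead of it and the grasp point (between the pads) lies 6 mm ahead of it; z points along the fingers, y is the line along which they close (so a half turn about z gives the same grasp; the last joint's range is limited). The gripper opens to 85 mm and grips with 20 to 120 N. Pads are 22 mm wide; open, the fingers measure 114 mm over their backs; the gripper's body (76 mm by 85 mm) begins 54 mm behind the grasp point. The pads swing forward as they close: fully open they stand 13 mm farther back than shut.
Start: joints at [1.195, 0.707, -0.028, 1.485, 0.022, 0.951, -0.075], TCP at [0.188, -0.543, 0.256] pointing down, gripper open.
Joint ranges: [-2.71, 2.71], [-0.32, 2.16], [-1.57, 1.52], [0, 2.45], [-1.46, 4.6], [0, 2.02], [-2.83, 2.83]. Speed limits (rad/s): [1.89, 1.89, 2.57, 2.57, 3.01, 3.01, 3.01].

### API

Orientations are given as [roll, pitch, yaw] about the fixed x, y, z axes, in that order (R = Rz(yaw) Ry(pitch) Rx(roll)).
In Python, from rig import robot gives the robot as it stands.
- The arm moves only by the shell command python3 -m jog 'ROWS' [FORCE]. ROWS is a JSON object of lists of equal length, an entry for each row: "travel": the shift along the tool's x, y, z in m, a list of three; "roll": the turn about the tool's z in rad; "fingers": the opening, from 0 (shut) to 1 (fully open). A call has exactly 8 rows; each row shifts and turns the commanded pose from where the row before left it, along the tool's axes as they then stand; what a row does not reach is not made up. A row lasts 1/8 s, in which the tool goes at most 62.5 mm and 10.7 degrees, less where a joint would pass 70% of its speed; a pose out of reach is approached as far as the arm can. A call with a gripper value outside its range is refused whole. The fingers move at their own pace and stop on an object; FORCE is the grip in N (left out, the last holds). Time passes only in rows, so rows that do not move let the fingers close, or fill a call up. It gives the time, the measured TCP pose, the force, the opening and the grip force at its end, in the units of the state.
- robot.read_state(): the state, without advancing time (a new reading comes with each control period).
- robot.read_camera(name): name is "side" or "top"; returns a dict with "frame" (480x640x3 uint8, red, green, blue), "z_map" (480x640 float32, m along the optical axis (not along the pixel's ray), 0 where there is no reading), "K" (3x3 intrinsics, pixels), "rvec" (rotation vector, rad) and "tvec" (3), from world to camera coordinates, as OpenCV has them. Camera axes: x right, y down, z forward; pixel columns grow to the right and rows downward; lengths in m; the calibration is good to about 2 mm. A picture is of the moment at which its call begins.
- robot.hand_in(): hands the job in; it is judged then, once.
The state is a dict: "time_s": time; "joint_pos": joint angles; "qd": joint speeds; "joint_efforts": joint torques, N m; "ee_pos": TCP position; "ee_rot": TCP orientation; "ft_force": force on the tool from outside, world axes, zero at the start; "wrist_torque": the same for the moment, N m; "width": finger opening in m; "grip_force": force on a finger pad.
Only numpy, scipy, OpenCV 4.12 (cv2) and the standard library are available. Lean on these libraries where they do the work, as an engineer would, in place of code of your own. Each camera call takes 0.05 s, during which the arm holds its last target. There are 200 camera calls.

## Working session

There is one attempt and no reset: what is moved stays moved. The work goes in short steps, Python scripts to look and compute and a shell command to move; the robot and the scene stay as the last step left them, time stands still between calls to the robot, and variables do not carry over. Pictures are saved under pics/ and viewed, at most 14 in all, crops included, and the job is handed in when it is done.

```bash
mkdir -p pics; ls; python3 - <<'E'
from rig import robot
import cv2
s=robot.read_state();print({k:s[k] for k in('time_s','ee_pos','ee_rot','width')})
for n in('top','side'):
    c=robot.read_camera(n);cv2.imwrite(f'pics/{n}0.png',c['frame'][:,:,::-1]);print(c['K'],c['rvec'],c['tvec'])
E
```

```text
pics
{'time_s': 0.0, 'ee_pos': array([ 0.18830603, -0.54305156,  0.25582324]), 'ee_rot': array([-3.14049438e+00,  5.96449566e-05,  3.33824303e-01]), 'width': 0.08560229183853155}
[[467.36466276   0.         316.39327092]
 [  0.         467.36466276 239.01655668]
 [  0.           0.           1.        ]] [ 2.11759833 -2.13522373  0.19601282] [0.00738438 0.46938256 1.40926445]
[[491.56312759   0.         314.16399746]
 [  0.         491.56312759 235.44302775]
 [  0.           0.           1.        ]] [ 0.55446664 -2.47451074  1.40690445] [0.44156775 0.18273671 1.12122647]
```

View pics/top0.png

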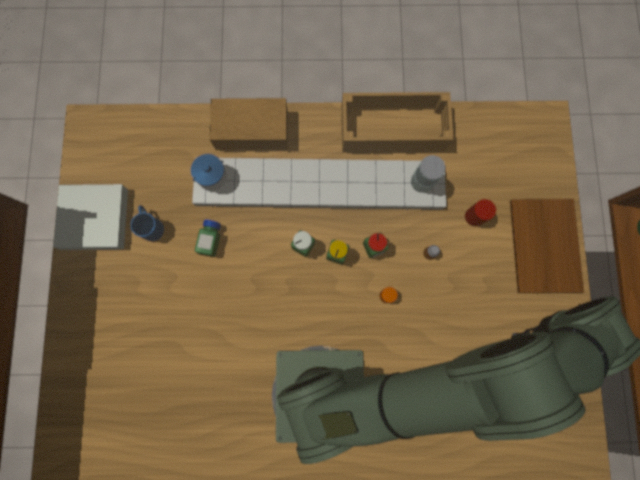

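View pics/side0.png

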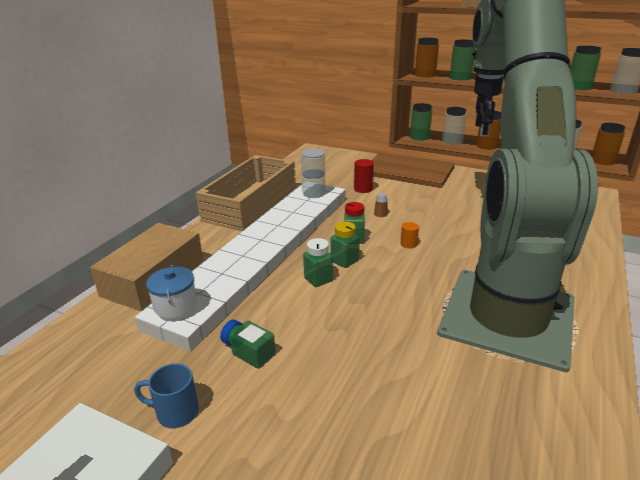

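```bash
cat > h.py <<'E'
from rig import robot
import cv2, numpy as np
def cam(n):
    c=robot.read_camera(n); c['R']=cv2.Rodrigues(np.asarray(c['rvec'],float))[0]; c['t']=np.asarray(c['tvec'],float).ravel(); c['hsv']=cv2.cvtColor(c['frame'],cv2.COLOR_RGB2HSV); return c
def cloud(c):
    v,u=np.mgrid[0:480,0:640]; z=c['z_map']; K=c['K']
    P=np.stack([(u-K[0,2])/K[0,0]*z,(v-K[1,2])/K[1,1]*z,z],-1)
    return (P-c['t'])@c['R']           # world
def ray(c,u,v,h):
    d=c['R'].T@np.array([(u-c['K'][0,2])/c['K'][0,0],(v-c['K'][1,2])/c['K'][1,1],1]); o=-c['R'].T@c['t']
    return o+d*(h-o[2])/d[2]
HUE={'yellow':(22,34,120,100),'red':(0,6,150,90),'red2':(174,180,150,90),'blue':(108,128,150,50),'green':(50,85,80,25),'orange':(7,16,180,120)}
def mask(c,k):
    if k=='white': return cv2.inRange(c['hsv'],(0,0,150),(180,50,255))
    a,b,s,v=HUE[k]; return cv2.inRange(c['hsv'],(a,s,v),(b,255,255))
def tool(): 
    s=robot.read_state(); return s
E
python3 - <<'E'
from h import *
c=cam('top');W=cloud(c);S=cam('side');WS=cloud(S)
for k in ['white','yellow','red','red2','blue','green','orange']:
    for nm,cc,w in(('T',c,W),('S',S,WS)):
        m=mask(cc,k);n,l,st,ce=cv2.connectedComponentsWithStats(m)
        for i in range(1,n):
            if st[i,4]<40: continue
            P=w[(l==i)&(cc['z_map']>0)]
            if len(P)==0: continue
            md=np.median(P,0); 
            if not(0.2<md[0]<0.9 and abs(md[1])<.55 and md[2]>0.01): continue
            print(nm,k,st[i,4],ce[i].round(0),'med',md.round(3),'lo',np.percentile(P,3,0).round(3),'hi',np.percentile(P,97,0).round(3))
# ledge top
for n_,w in(('T',W),('S',WS)):
    q=w[(abs(w[...,2]-.04)<.006)&(w[...,0]>.4)&(w[...,0]<.95)&(abs(w[...,1])<.5)]
    r=cv2.minAreaRect(q[:,:2].astype(np.float32));print('ledge',n_,len(q),r)
E
```

```text
T white 8614 [320. 183.] med [ 0.649 -0.012  0.041] lo [ 0.586 -0.321  0.034] hi [0.728 0.341 0.047]
T white 201 [302. 239.] med [0.458 0.046 0.109] lo [0.434 0.026 0.103] hi [0.479 0.067 0.114]
T white 138 [205. 241.] med [0.463 0.346 0.059] lo [0.445 0.33  0.054] hi [0.48  0.363 0.064]
S white 143 [313. 152.] med [ 0.654 -0.332  0.179] lo [ 0.625 -0.362  0.177] hi [ 0.686 -0.302  0.181]
S white 7288 [243. 258.] med [0.649 0.081 0.039] lo [ 0.586 -0.31   0.026] hi [0.729 0.394 0.043]
S white 243 [316. 245.] med [0.456 0.055 0.107] lo [0.433 0.026 0.091] hi [0.479 0.077 0.11 ]
S white 139 [158. 302.] med [0.67  0.381 0.097] lo [0.654 0.377 0.078] hi [0.691 0.384 0.108]
S white 279 [251. 333.] med [0.463 0.348 0.058] lo [0.444 0.328 0.056] hi [0.483 0.367 0.06 ]
T yellow 286 [338. 248.] med [ 0.43  -0.06   0.108] lo [ 0.405 -0.086  0.002] hi [ 0.467 -0.035  0.113]
S yellow 275 [344. 229.] med [ 0.426 -0.044  0.106] lo [ 0.404 -0.082  0.077] hi [ 0.453 -0.03   0.11 ]
T red 322 [484. 210.] med [ 0.545 -0.504  0.101] lo [ 0.519 -0.53   0.096] hi [ 0.571 -0.476  0.106]
T red 230 [377. 242
[... 504 characters left out ...]
0.348 0.058] lo [0.426 0.327 0.053] hi [0.438 0.369 0.064]
S green 1816 [334. 255.] med [ 0.431 -0.025  0.052] lo [ 0.397 -0.159  0.009] hi [0.481 0.084 0.082]
S green 1187 [252. 346.] med [0.445 0.37  0.043] lo [0.422 0.327 0.008] hi [0.506 0.382 0.059]
T orange 200 [389. 294.] med [ 0.296 -0.213  0.06 ] lo [ 0.275 -0.234  0.048] hi [ 0.315 -0.192  0.067]
S orange 351 [408. 234.] med [ 0.295 -0.193  0.044] lo [ 0.277 -0.228  0.003] hi [ 0.315 -0.185  0.062]
ledge T 9754 ((0.6592690944671631, 0.004090607166290283), (0.5207266211509705, 0.9989941120147705), 1.457013487815857)
ledge S 9156 ((0.6631767749786377, 0.0020353198051452637), (0.52690190076828, 1.0001327991485596), 0.8973566293716431)
```

```bash
cat >> h.py <<'E'
def go(x,y,z,yaw=None):
    "print tool-frame shift from the measured pose to a world target (no roll first)"
    s=robot.read_state(); from scipy.spatial.transform import Rotation as Ro
    R=Ro.from_euler('xyz',s['ee_rot']).as_matrix(); d=R.T@(np.array([x,y,z])-s['ee_pos'])
    print('t',round(s['time_s'],2),'pos',s['ee_pos'].round(4),'rot',s['ee_rot'].round(3),'q',s['joint_pos'].round(2),'F',s['ft_force'].round(1),'M',s['wrist_torque'].round(2),'w',round(s['width'],4))
    print('shift',d.round(4),'n>=',round(np.linalg.norm(d)/.0625,1), '' if yaw is None else 'roll %.3f'%((s['ee_rot'][2]-yaw+np.pi/2)%np.pi-np.pi/2))
E
python3 -m jog '{"travel":[[0.04,-0.042,0],[0.04,-0.042,0],[0.04,-0.042,0],[0.04,-0.042,0],[0.04,-0.042,0],[0.04,-0.042,0],[0.04,-0.042,0],[0.04,-0.042,0]],"roll":[0,0,0,0,0,0,0,0],"fingers":[1,1,1,1,1,1,1,1]}' 50
python3 -c "
from h import *
go(.456,.047,.2,1.57)"
```

```text
time_s: 1.2
ee_pos: [0.3812, -0.1192, 0.2564]
ee_rot: [3.141, -0.0, 0.334]
ft_force: [1.0, -0.5, -0.2]
width: 0.0851
grip_force: 0.0
t 1.2 pos [ 0.3812 -0.1192  0.2564] rot [ 3.141 -0.     0.334] q [ 0.19  0.46  0.05  2.07 -0.04  0.6  -0.97] F [ 1.  -0.5 -0.2] M [-0.02 -0.05 -0.01] w 0.0851
shift [ 0.1251 -0.1325  0.0564] n>= 3.1 roll -1.236
```

```bash

python3 -m jog '{"travel":[[0.0313,-0.0331,0.01],[0.0313,-0.0331,0.01],[0.0313,-0.0331,0.015],[0.0313,-0.0331,0.015],[0,0,0],[0,0,0],[0,0,0],[0,0,0]],"roll":[0,0,0,0,-0.18,-0.18,-0.18,-0.18],"fingers":[1,1,1,1,1,1,1,1]}'
python3 -m jog '{"travel":[[0,0,0],[0,0,0],[0,0,0],[0,0,0],[0,0,0.02],[0,0,0.02],[0,0,0],[0,0,0]],"roll":[-0.18,-0.18,-0.16,0,0,0,0,0],"fingers":[1,1,1,1,1,1,1,1]}'
python3 -c "
from h import *
go(.456,.047,.110,1.57)
c=cam('side');cv2.imwrite('pics/s1.png',cv2.resize(c['frame'][120:360,200:520,::-1],None,fx=2,fy=2))"
```

```text
time_s: 2.2
ee_pos: [0.4556, 0.0452, 0.2063]
ee_rot: [-3.141, -0.0, 1.06]
ft_force: [-0.2, 0.2, -0.3]
width: 0.0851
grip_force: 0.0
time_s: 3.2
ee_pos: [0.4557, 0.0452, 0.1669]
ee_rot: [3.141, -0.0, 1.572]
ft_force: [0.2, -0.7, 0.1]
width: 0.0854
grip_force: 0.0
t 3.2 pos [0.4557 0.0452 0.1669] rot [ 3.141 -0.     1.572] q [-0.03  0.7  -0.24  2.    0.34  0.48 -0.52] F [ 0.2 -0.7  0.1] M [ 0.04  0.   -0.  ] w 0.0854
shift [0.0018 0.0002 0.0569] n>= 0.9 roll 0.002
```

View pics/s1.png

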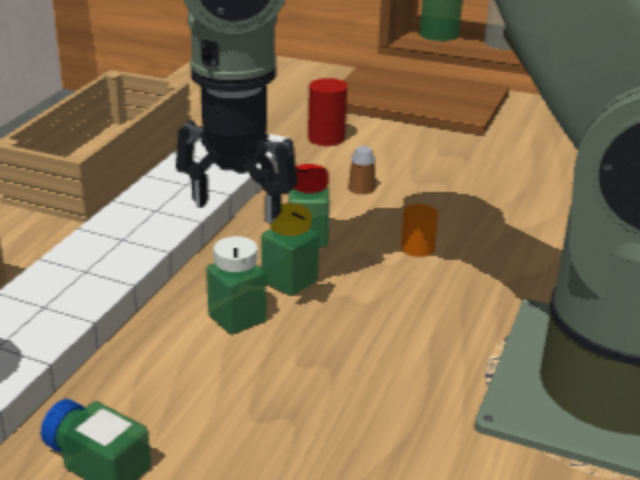

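```bash
cat >> h.py <<'E'
def yawjar(x,y,zlo=.01,zhi=.07):
    "yaw mod 90 of the square jar near x,y from its visible vertical green sides"
    c=cam('side');W=cloud(c);m=mask(c,'green')>0
    q=W[m&(abs(W[...,0]-x)<.05)&(abs(W[...,1]-y)<.05)&(W[...,2]>zlo)&(W[...,2]<zhi)][:,:2]
    r=cv2.minAreaRect(np.float32(q)); print('jar yaw deg mod90',round(r[2],1),'ctr',np.round(r[0],3),'size',np.round(r[1],3),len(q))
E
python3 -c "
from h import *
yawjar(.456,.047)"
python3 -m jog '{"travel":[[0.0018,0,0.02],[0,0,0.02],[0,0,0.017],[0,0,0],[0,0,0],[0,0,0],[0,0,0],[0,0,0]],"roll":[0,0,0,0,0,0,0,0],"fingers":[1,1,1,0.4,0.4,0.4,0.4,0.4]}' 50
python3 -c "
from h import *
go(.456,.047,.110,1.57);yawjar(.456,.047)"
```

```text
jar yaw deg mod90 14.6 ctr [0.449 0.069] size [0.075 0.043] 561
time_s: 4.3
ee_pos: [0.456, 0.047, 0.1104]
ee_rot: [3.14, -0.0, 1.573]
ft_force: [-0.4, -0.4, 6.2]
width: 0.0524
grip_force: 51.3
t 4.3 pos [0.456  0.047  0.1104] rot [ 3.14  -0.     1.573] q [-0.08  0.81 -0.16  2.05  0.39  0.31 -0.57] F [-0.4 -0.4  6.2] M [ 0.09  0.14 -0.01] w 0.0524
shift [ 0.     -0.      0.0004] n>= 0.0 roll 0.003
jar yaw deg mod90 18.2 ctr [0.448 0.068] size [0.075 0.041] 574
```

```bash

python3 -m jog '{"travel":[[0,0,0],[0,0,0],[0,0,-0.004],[0,0,0],[0,0,0],[0,0,0],[0,0,0],[0,0,0]],"roll":[0,0,0,0,0,0,0,0],"fingers":[0.8,0.8,0.8,0.4,0.4,0.4,0.4,0.4]}' 50
python3 -m jog '{"travel":[[0,0,0],[0,0,0],[0,0,0],[0,0,0],[0,0,0],[0,0,0],[0,0,0],[0,0,0]],"roll":[0.16,0.16,0.16,0.16,0,0,0,0],"fingers":[0.4,0.4,0.4,0.4,0.4,0.4,0.4,0.4]}' 50
python3 -c "
from h import *
go(.456,.047,.114,1.57);yawjar(.456,.047)"
python3 -m jog '{"travel":[[0,0,0],[0,0,0],[0,0,0],[0,0,0],[0,0,0],[0,0,0],[0,0,0],[0,0,0]],"roll":[0.16,0.16,0.16,0.16,0.08,0,0,0],"fingers":[0.4,0.4,0.4,0.4,0.4,0.4,0.4,0.4]}' 50
python3 -c "
from h import *
go(.456,.047,.114,1.57);yawjar(.456,.047)"
```

```text
time_s: 5.35
ee_pos: [0.4561, 0.0469, 0.1139]
ee_rot: [3.14, -0.0, 1.574]
ft_force: [1.7, -0.3, 14.7]
width: 0.0524
grip_force: 49.5
time_s: 6.35
ee_pos: [0.4553, 0.0473, 0.1139]
ee_rot: [-3.141, -0.0, 0.934]
ft_force: [-6.0, 2.4, 18.3]
width: 0.0522
grip_force: 49.7
t 6.35 pos [0.4553 0.0473 0.1139] rot [-3.141 -0.     0.934] q [-0.15  0.8  -0.04  2.05  0.11  0.29 -0.92] F [-6.   2.4 18.3] M [ 0.57  1.14 -0.03] w 0.0522
shift [ 0.0002  0.0007 -0.0001] n>= 0.0 roll -0.636
jar yaw deg mod90 15.2 ctr [0.451 0.069] size [0.074 0.041] 579
time_s: 7.4
ee_pos: [0.456, 0.0472, 0.1139]
ee_rot: [-3.141, -0.001, 0.214]
ft_force: [-0.5, 0.4, 16.3]
width: 0.0525
grip_force: 49.5
t 7.4 pos [0.456  0.0472 0.1139] rot [-3.141e+00 -1.000e-03  2.140e-01] q [-0.22  0.8   0.09  2.05 -0.22  0.29 -1.31] F [-0.5  0.4 16.3] M [ 0.48  0.09 -0.  ] w 0.0525
shift [-0.      0.0002 -0.0001] n>= 0.0 roll -1.356
jar yaw deg mod90 20.4 ctr [0.447 0.074] size [0.055 0.012] 450
```

```bash

python3 -c "
from h import *
c=cam('side');cv2.imwrite('pics/s2.png',cv2.resize(c['frame'][200:320,260:420,::-1],None,fx=4,fy=4))"
```

```text
(no output)
```

View pics/s2.png

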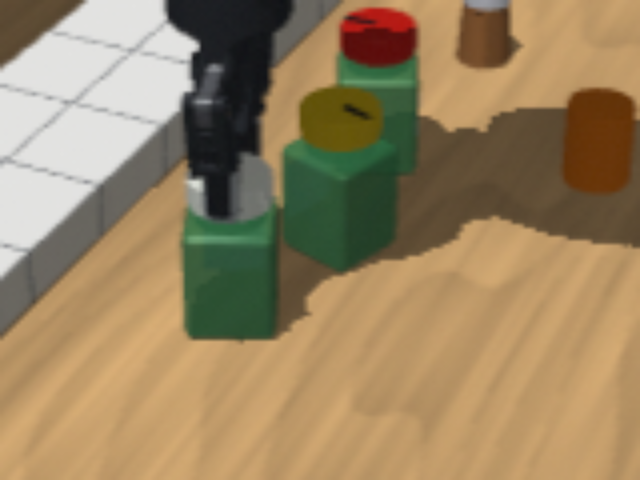

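```bash

python3 -m jog '{"travel":[[0,0,-0.03],[0,0,-0.04],[0.02,0.002,0],[0.04,0.0037,0],[0.045,0.0043,0],[0.045,0.0043,0],[0.03,0.003,0],[0.0145,0.0014,0]],"roll":[0,0,0,0,0,0,0,0],"fingers":[0.4,0.4,0.4,0.4,0.4,0.4,0.4,0.4]}' 60
python3 -c "
from h import *
go(.65,.07,.158)
c=cam('side');cv2.imwrite('pics/s3.png',cv2.resize(c['frame'][120:360,120:440,::-1],None,fx=2,fy=2))"
```

```text
time_s: 8.5
ee_pos: [0.6503, 0.0701, 0.1824]
ee_rot: [-3.141, 0.001, 0.214]
ft_force: [-0.3, -0.7, -4.6]
width: 0.0516
grip_force: 67.6
t 8.5 pos [0.6503 0.0701 0.1824] rot [-3.141e+00  1.000e-03  2.140e-01] q [-0.23  0.93  0.18  1.25 -0.18  0.98 -1.38] F [-0.3 -0.7 -4.6] M [ 0.    0.04 -0.  ] w 0.0516
shift [-0.0002  0.      0.0244] n>= 0.4
```

View pics/s3.png

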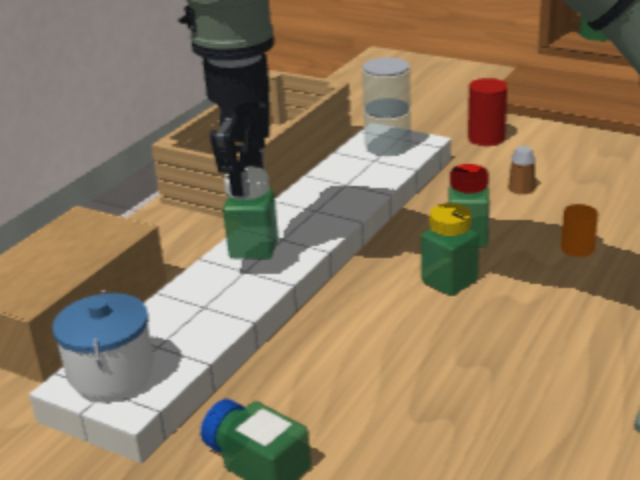

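```bash

python3 -m jog '{"travel":[[0,0,0.007],[0,0,0.007],[0,0,0.005],[0,0,0.003],[0,0,0.002],[0,0,0.002],[0,0,0.001],[0,0,0]],"roll":[0,0,0,0,0,0,0,0],"fingers":[0.4,0.4,0.4,0.4,0.4,0.4,0.4,0.4]}' 60
```

```text
time_s: 9.55
ee_pos: [0.6496, 0.07, 0.1563]
ee_rot: [-3.141, 0.0, 0.214]
ft_force: [-0.5, 0.0, -3.8]
width: 0.0521
grip_force: 67.7
```

```bash

python3 -m jog '{"travel":[[0,0,0.001],[0,0,0.001],[0,0,0.001],[0,0,0],[0,0,0],[0,0,0],[0,0,0],[0,0,0]],"roll":[0,0,0,0,0,0,0,0],"fingers":[0.4,0.4,0.4,0.4,0.4,0.4,0.4,0.4]}' 60
```

```text
time_s: 10.55
ee_pos: [0.6499, 0.0697, 0.1542]
ee_rot: [3.141, -0.001, 0.214]
ft_force: [-3.0, -2.4, 8.2]
width: 0.052
grip_force: 69.1
```

```bash

python3 -m jog '{"travel":[[0,0,0],[0,0,0],[0,0,-0.02],[0,0,-0.05],[0,0,0],[0,0,0],[0,0,0],[0,0,0]],"roll":[0,0,0,0,-0.18,-0.18,-0.18,-0.18],"fingers":[1,1,1,1,1,1,1,1]}' 60
python3 - <<'E'
from h import *
go(.43,-.06,.165,1.57)
for n in('top','side'):
    c=cam(n);W=cloud(c)
    for k in('white','yellow','red','blue'):
        m=(mask(c,k)>0)&(W[...,2]>.1)&(W[...,2]<.17)&(W[...,0]>.35)&(W[...,0]<.75)&(abs(W[...,1])<.28)
        P=W[m]
        if len(P)>20: print(n,k,len(P),np.median(P,0).round(3),((np.percentile(P,3,0)+np.percentile(P,97,0))/2).round(3))
E
```

```text
time_s: 11.55
ee_pos: [0.6496, 0.07, 0.2233]
ee_rot: [3.142, -0.0, 0.94]
ft_force: [0.0, 0.8, 0.1]
width: 0.0854
grip_force: 0.0
t 11.55 pos [0.6496 0.07   0.2233] rot [ 3.142 -0.     0.94 ] q [-0.15  0.87 -0.01  1.2   0.01  1.06 -0.79] F [0.  0.8 0.1] M [-0.04 -0.01  0.03] w 0.0854
shift [-0.2345 -0.1007  0.0583] n>= 4.2 roll -0.630
top yellow 233 [ 0.427 -0.063  0.109] [ 0.428 -0.063  0.109]
side white 219 [0.649 0.075 0.147] [0.653 0.069 0.139]
side yellow 201 [ 0.426 -0.051  0.107] [ 0.426 -0.055  0.105]
side red 35 [ 0.437 -0.155  0.106] [ 0.446 -0.174  0.105]
```

```bash

python3 -m jog '{"travel":[[-0.0475,-0.0202,0],[-0.0475,-0.0202,0],[-0.0475,-0.0202,0],[-0.0475,-0.0202,0],[-0.0475,-0.0202,0],[0,0,0.02],[0,0,0.02],[0,0,0.01]],"roll":[0,0,0,0,0,-0.18,-0.18,-0.18],"fingers":[1,1,1,1,1,1,1,1]}' 50
python3 - <<'E'
from h import *
go(.428,-.062,.113,1.57)
c=cam('side');W=cloud(c)
m=(mask(c,'yellow')>0)&(W[...,2]>.1)&(W[...,2]<.17)&(W[...,0]>.35)&(W[...,0]<.75)&(abs(W[...,1])<.28)
P=W[m];print(len(P),((np.percentile(P,3,0)+np.percentile(P,97,0))/2).round(3));yawjar(.43,-.06)
E
```

```text
time_s: 12.65
ee_pos: [0.427, -0.061, 0.1726]
ee_rot: [-3.141, -0.0, 1.474]
ft_force: [0.7, -0.4, 0.0]
width: 0.0852
grip_force: 0.0
t 12.65 pos [ 0.427  -0.061   0.1726] rot [-3.141 -0.     1.474] q [ 0.16  0.66 -0.16  2.09  0.25  0.41 -0.29] F [ 0.7 -0.4  0. ] M [-0.04 -0.04  0.03] w 0.0852
shift [-0.0009  0.0011  0.0596] n>= 1.0 roll -0.096
201 [ 0.426 -0.055  0.105]
jar yaw deg mod90 26.5 ctr [ 0.418 -0.04 ] size [0.075 0.042] 537
```

Descend to yellow, grip, first half twist.

```bash

python3 -m jog '{"travel":[[0,0.001,0.02],[0,0,0.02],[0,0,0.0185],[0,0,0],[0,0,0],[0,0,0],[0,0,0],[0,0,0]],"roll":[0,0,0,0,0,0,0,0],"fingers":[1,1,1,0.4,0.4,0.4,0.4,0.4]}' 50
python3 -m jog '{"travel":[[0,0,0],[0,0,0],[0,0,0],[0,0,0],[0,0,0],[0,0,0],[0,0,0],[0,0,0]],"roll":[0.1,0.1,0.1,0.05,0,0,0,0],"fingers":[0.4,0.4,0.4,0.4,0.4,0.4,0.4,0.4]}' 50
python3 -c "
from h import *
go(.428,-.062,.114,1.57);yawjar(.43,-.06)"
python3 -m jog '{"travel":[[0,0,0],[0,0,0],[0,0,0],[0,0,0],[0,0,0],[0,0,0],[0,0,0],[0,0,0]],"roll":[0.16,0.16,0.16,0.16,0.16,0.16,0,0],"fingers":[0.4,0.4,0.4,0.4,0.4,0.4,0.4,0.4]}' 50
python3 -c "
from h import *
go(.428,-.062,.114,1.57);yawjar(.43,-.06)
c=cam('side');cv2.imwrite('pics/s4.png',cv2.resize(c['frame'][200:320,260:420,::-1],None,fx=4,fy=4))"
```

```text
time_s: 13.75
ee_pos: [0.4282, -0.0611, 0.1159]
ee_rot: [3.141, 0.0, 1.471]
ft_force: [-2.5, -0.1, 8.0]
width: 0.0522
grip_force: 50.7
time_s: 14.75
ee_pos: [0.4277, -0.0609, 0.116]
ee_rot: [-3.141, -0.0, 1.121]
ft_force: [-6.1, 1.2, 13.3]
width: 0.0523
grip_force: 50.9
t 14.75 pos [ 0.4277 -0.0609  0.116 ] rot [-3.141 -0.     1.121] q [ 0.09  0.78 -0.04  2.14  0.13  0.23 -0.51] F [-6.1  1.2 13.3] M [0.46 1.44 0.02] w 0.0523
shift [-0.0008  0.0008  0.002 ] n>= 0.0 roll -0.449
jar yaw deg mod90 28.2 ctr [ 0.418 -0.04 ] size [0.075 0.045] 539
time_s: 15.8
ee_pos: [0.4289, -0.0609, 0.1159]
ee_rot: [-3.141, -0.002, 0.161]
ft_force: [1.1, 0.8, 5.9]
width: 0.0521
grip_force: 52.0
t 15.8 pos [ 0.4289 -0.0609  0.1159] rot [-3.141e+00 -2.000e-03  1.610e-01] q [ 0.01  0.79  0.1   2.14 -0.32  0.23 -1.01] F [1.1 0.8 5.9] M [-0.06 -0.22 -0.02] w 0.0521
shift [-0.001   0.0009  0.0019] n>= 0.0 roll -1.409
jar yaw deg mod90 87.4 ctr [ 0.431 -0.038] size [0.041 0.072] 469
```

View pics/s4.png

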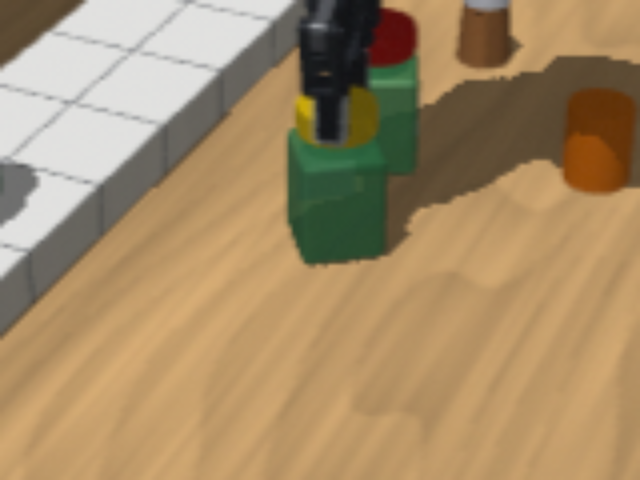

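```bash

python3 -m jog '{"travel":[[0,0,-0.03],[0,0,-0.04],[0.025,0.003,0],[0.045,0.006,0],[0.05,0.007,0],[0.05,0.007,0],[0.032,0.004,0],[0.015,0.002,0]],"roll":[0,0,0,0,0,0,0,0],"fingers":[0.4,0.4,0.4,0.4,0.4,0.4,0.4,0.4]}' 60
python3 -m jog '{"travel":[[0,0,0.007],[0,0,0.007],[0,0,0.005],[0,0,0.003],[0,0,0.002],[0,0,0.002],[0,0,0.001],[0,0,0]],"roll":[0,0,0,0,0,0,0,0],"fingers":[0.4,0.4,0.4,0.4,0.4,0.4,0.4,0.4]}' 60
python3 -m jog '{"travel":[[0,0,0.001],[0,0,0.001],[0,0,0.001],[0,0,0],[0,0,0],[0,0,0],[0,0,0],[0,0,0]],"roll":[0,0,0,0,0,0,0,0],"fingers":[0.4,0.4,0.4,0.4,0.4,0.4,0.4,0.4]}' 60
```

```text
time_s: 16.9
ee_pos: [0.6479, -0.0537, 0.1853]
ee_rot: [-3.14, -0.001, 0.162]
ft_force: [-1.6, 0.8, -4.4]
width: 0.0517
grip_force: 67.2
time_s: 17.9
ee_pos: [0.6469, -0.0542, 0.1578]
ee_rot: [-3.142, 0.0, 0.164]
ft_force: [-0.6, -0.4, -5.0]
width: 0.0517
grip_force: 67.2
time_s: 18.9
ee_pos: [0.6473, -0.0541, 0.1561]
ee_rot: [-3.142, -0.002, 0.164]
ft_force: [-5.4, 1.5, 14.3]
width: 0.0518
grip_force: 69.3
```

```bash

python3 -m jog '{"travel":[[0,0,0],[0,0,0],[0,0,-0.02],[0,0,-0.05],[0,0,0],[0,0,0],[0,0,0],[0,0,0]],"roll":[0,0,0,0,-0.18,-0.18,-0.18,-0.18],"fingers":[1,1,1,1,1,1,1,1]}' 50
cat >> h.py <<'E'
def caps():
    for n in('top','side'):
        c=cam(n);W=cloud(c)
        for k in('white','yellow','red','blue'):
            m=(mask(c,k)>0)&(W[...,2]>.09)&(W[...,2]<.17)&(W[...,0]>.35)&(W[...,0]<.75)&(W[...,1]>-.3)&(W[...,1]<(.27 if W is None else .3))
            P=W[m]
            if len(P)>20: print(n,k,len(P),np.median(P,0).round(3),((np.percentile(P,3,0)+np.percentile(P,97,0))/2).round(3))
E
python3 -c "
from h import *
caps();go(.446,-.177,.165,1.5);yawjar(.446,-.177)"
```

```text
time_s: 19.9
ee_pos: [0.647, -0.0543, 0.2248]
ee_rot: [3.142, -0.0, 0.89]
ft_force: [0.2, 0.3, 0.1]
width: 0.0854
grip_force: 0.0
top white 213 [0.651 0.065 0.149] [0.652 0.067 0.149]
top red 177 [ 0.447 -0.172  0.11 ] [ 0.448 -0.17   0.109]
side white 305 [0.649 0.064 0.146] [ 0.65  -0.101  0.127]
side yellow 226 [ 0.645 -0.04   0.146] [ 0.648 -0.05   0.139]
side red 201 [ 0.444 -0.16   0.105] [ 0.447 -0.168  0.1  ]
t 20.0 pos [ 0.647  -0.0545  0.2248] rot [-3.141 -0.     0.886] q [ 0.    0.87  0.08  1.22 -0.07  1.06 -0.59] F [ 0.6 -0.4 -0.5] M [-0.    0.01 -0.  ] w 0.0856
shift [-0.222  -0.0782  0.0597] n>= 3.9 roll -0.614
jar yaw deg mod90 24.3 ctr [ 0.439 -0.149] size [0.055 0.016] 356
```

```bash

python3 -m jog '{"travel":[[-0.0443,-0.0156,0],[-0.0443,-0.0156,0],[-0.0443,-0.0156,0],[-0.0443,-0.0156,0],[-0.0443,-0.0156,0],[0,0,0.02],[0,0,0.02],[0,0,0.01]],"roll":[0,0,0,0,0,-0.18,-0.18,-0.18],"fingers":[1,1,1,1,1,1,1,1]}' 50
python3 -c "
from h import *
caps();go(.447,-.176,.115,1.5);yawjar(.446,-.177)"
```

```text
time_s: 21.05
ee_pos: [0.4459, -0.1761, 0.174]
ee_rot: [-3.141, -0.0, 1.424]
ft_force: [-0.0, -0.1, 0.8]
width: 0.0853
grip_force: 0.0
top white 211 [0.65  0.065 0.149] [0.652 0.067 0.149]
top yellow 243 [ 0.647 -0.056  0.149] [ 0.648 -0.054  0.149]
side white 313 [0.649 0.062 0.146] [ 0.649 -0.101  0.129]
side yellow 230 [ 0.644 -0.041  0.146] [ 0.648 -0.049  0.139]
side red 220 [ 0.445 -0.162  0.106] [ 0.447 -0.172  0.101]
t 21.15 pos [ 0.4458 -0.1762  0.1741] rot [-3.14  -0.     1.422] q [ 0.37  0.7  -0.11  1.92  0.14  0.52  0.02] F [-0.9  0.   0.8] M [-0.01 -0.04 -0.03] w 0.0851
shift [0.0003 0.0012 0.0591] n>= 0.9 roll -0.078
jar yaw deg mod90 23.5 ctr [ 0.438 -0.149] size [0.052 0.013] 344
```

```bash

python3 -m jog '{"travel":[[0,0.001,0.02],[0,0,0.02],[0,0,0.019],[0,0,0],[0,0,0],[0,0,0],[0,0,0],[0,0,0]],"roll":[0,0,0,0,0,0,0,0],"fingers":[1,1,1,0.4,0.4,0.4,0.4,0.4]}' 50
python3 -m jog '{"travel":[[0,0,0],[0,0,0],[0,0,0],[0,0,0],[0,0,0],[0,0,0],[0,0,0],[0,0,0]],"roll":[0.1,0.1,0.1,0.05,0,0,0,0],"fingers":[0.4,0.4,0.4,0.4,0.4,0.4,0.4,0.4]}' 50
python3 -c "
from h import *
go(.447,-.177,.115,1.57);yawjar(.446,-.177)
c=cam('side');cv2.imwrite('pics/s5a.png',cv2.resize(c['frame'][190:250,320:400,::-1],None,fx=4,fy=4))"
python3 -m jog '{"travel":[[0,0,0],[0,0,0],[0,0,0],[0,0,0],[0,0,0],[0,0,0],[0,0,0],[0,0,0]],"roll":[0.16,0.16,0.16,0.16,0.16,0.16,0,0],"fingers":[0.4,0.4,0.4,0.4,0.4,0.4,0.4,0.4]}' 50
python3 -c "
from h import *
go(.447,-.177,.115,1.57);yawjar(.446,-.177)
c=cam('side');b=cv2.resize(c['frame'][190:250,320:400,::-1],None,fx=4,fy=4)
cv2.imwrite('pics/s5.png',np.hstack([cv2.imread('pics/s5a.png'),b]))"
```

```text
time_s: 22.2
ee_pos: [0.4479, -0.1764, 0.117]
ee_rot: [3.139, 0.0, 1.422]
ft_force: [1.8, -0.4, 7.5]
width: 0.0519
grip_force: 51.6
time_s: 23.2
ee_pos: [0.4467, -0.1763, 0.1167]
ee_rot: [-3.141, 0.0, 1.072]
ft_force: [-3.5, -0.7, 6.7]
width: 0.0522
grip_force: 51.7
t 23.2 pos [ 0.4467 -0.1763  0.1167] rot [-3.141  0.     1.072] q [ 0.31  0.81 -0.    1.97  0.01  0.36 -0.2 ] F [-3.5 -0.7  6.7] M [0.17 1.19 0.04] w 0.0522
shift [-0.0005  0.0006  0.0017] n>= 0.0 roll -0.498
jar yaw deg mod90 33.0 ctr [ 0.437 -0.153] size [0.065 0.034] 354
time_s: 24.3
ee_pos: [0.4473, -0.1757, 0.1168]
ee_rot: [-3.141, -0.001, 0.112]
ft_force: [-2.0, 2.4, 8.3]
width: 0.052
grip_force: 51.6
t 24.3 pos [ 0.4473 -0.1757  0.1168] rot [-3.141e+00 -1.000e-03  1.120e-01] q [ 0.2   0.82  0.2   1.98 -0.4   0.38 -0.75] F [-2.   2.4  8.3] M [ 0.88  0.55 -0.03] w 0.052
shift [-0.0004  0.0013  0.0018] n>= 0.0 roll -1.458
jar yaw deg mod90 84.5 ctr [ 0.45  -0.154] size [0.042 0.074] 220
```

View pics/s5.png

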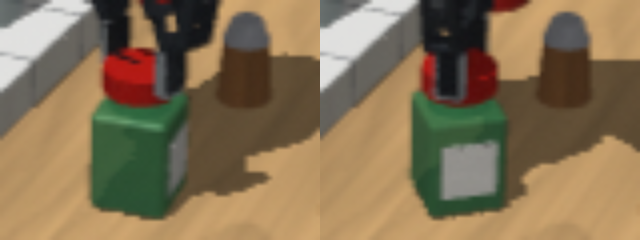

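```bash

python3 -m jog '{"travel":[[0,0,-0.03],[0,0,-0.04],[0.022,0.003,0],[0.04,0.005,0],[0.045,0.0055,0],[0.045,0.0055,0],[0.03,0.0035,0],[0.0143,0.002,0]],"roll":[0,0,0,0,0,0,0,0],"fingers":[0.4,0.4,0.4,0.4,0.4,0.4,0.4,0.4]}' 60
python3 -m jog '{"travel":[[0,0,0.007],[0,0,0.007],[0,0,0.005],[0,0,0.003],[0,0,0.002],[0,0,0.002],[0,0,0.001],[0,0,0]],"roll":[0,0,0,0,0,0,0,0],"fingers":[0.4,0.4,0.4,0.4,0.4,0.4,0.4,0.4]}' 60
python3 -m jog '{"travel":[[0,0,0.001],[0,0,0.001],[0,0,0.001],[0,0,0],[0,0,0],[0,0,0],[0,0,0],[0,0,0]],"roll":[0,0,0,0,0,0,0,0],"fingers":[0.4,0.4,0.4,0.4,0.4,0.4,0.4,0.4]}' 60
```

```text
time_s: 25.4
ee_pos: [0.646, -0.1775, 0.186]
ee_rot: [-3.141, -0.0, 0.113]
ft_force: [-0.8, -0.3, -4.1]
width: 0.0519
grip_force: 66.3
time_s: 26.4
ee_pos: [0.645, -0.1782, 0.1588]
ee_rot: [-3.141, 0.0, 0.114]
ft_force: [-0.4, 0.0, -3.9]
width: 0.0516
grip_force: 66.3
time_s: 27.4
ee_pos: [0.6454, -0.1788, 0.157]
ee_rot: [3.14, -0.002, 0.114]
ft_force: [-1.2, -1.5, 11.6]
width: 0.0513
grip_force: 67.9
```

```bash

python3 -m jog '{"travel":[[0,0,0],[0,0,0],[0,0,-0.02],[0,0,-0.05],[-0.03,0,0],[0,0,0],[0,0,0],[0,0,0]],"roll":[0,0,0,0,0,-0.18,-0.18,-0.18],"fingers":[1,1,1,1,1,1,1,1]}' 50
python3 -m jog '{"travel":[[0,0,0],[0,0,0],[0,0,0],[0,0,0],[0,0,0],[0,0,0],[0,0,0],[0,0,0]],"roll":[-0.18,-0.18,-0.18,-0.18,-0.18,-0.18,-0.18,-0.18],"fingers":[1,1,1,1,1,1,1,1]}' 50
python3 - <<'E'
from h import *
caps();go(.522,.337,.2,2.97)
c=cam('top');W=cloud(c)
# lying jar e: body top at z~.058, cap by blue
q=W[(abs(W[...,2]-.057)<.012)&(W[...,0]>.36)&(W[...,0]<.575)&(W[...,1]>.24)&(W[...,1]<.43)&(c['hsv'][...,1]>0)]
r=cv2.minAreaRect(np.float32(q[:,:2]));print('e top',len(q),r)
m=cv2.inRange(c['hsv'],(105,120,30),(130,255,255))>0
b=W[m&(W[...,0]>.45)&(W[...,0]<.57)&(W[...,1]>.25)&(W[...,1]<.42)];print('cap',len(b),np.median(b,0),b.min(0),b.max(0))
lab=W[(mask(c,'white')>0)&(abs(W[...,2]-.058)<.012)&(W[...,0]<.56)&(W[...,1]>.25)];r=cv2.minAreaRect(np.float32(lab[:,:2]));print('label',r,len(lab))
E
```

```text
time_s: 28.4
ee_pos: [0.6152, -0.1815, 0.2258]
ee_rot: [-3.142, -0.0, 0.66]
ft_force: [-0.0, 0.0, -0.4]
width: 0.0851
grip_force: 0.0
time_s: 29.4
ee_pos: [0.6151, -0.1817, 0.2258]
ee_rot: [-3.142, -0.0, 2.1]
ft_force: [1.0, 0.6, -0.9]
width: 0.0851
grip_force: 0.0
top white 218 [0.651 0.065 0.149] [0.652 0.067 0.149]
top yellow 247 [ 0.647 -0.056  0.149] [ 0.648 -0.054  0.148]
top red 54 [ 0.641 -0.165  0.149] [ 0.641 -0.164  0.149]
side white 309 [0.649 0.063 0.146] [ 0.649 -0.101  0.127]
side yellow 226 [ 0.644 -0.041  0.146] [ 0.648 -0.05   0.139]
side red 174 [ 0.639 -0.164  0.145] [ 0.643 -0.173  0.14 ]
t 29.5 pos [ 0.6151 -0.1818  0.2257] rot [ 3.141 -0.     2.096] q [ 0.32  0.85 -0.19  1.25  0.16  1.05  0.64] F [-0.1 -0.1 -0.5] M [ 0.   -0.04 -0.04] w 0.0854
shift [0.4956 0.1797 0.0259] n>= 8.4 roll -0.874
e top 606 ((0.4760083258152008, 0.3415384292602539), (0.05860323831439018, 0.10782440751791), 78.4940414428711)
cap 53 [0.51927381 0.33516933 0.05525761] [0.51036467 0.317018   0.04533859] [0.52735827 0.35385809 0.06272577]
label ((0.5014919638633728, 0.5259641408920288), (0.40352481603622437, 0.11014436930418015), 88.36590576171875) 1230
```

```bash

python3 -m jog '{"travel":[[0.0548,0.0197,0],[0.0548,0.0197,0],[0.0548,0.0197,0],[0.0548,0.0197,0],[0.0548,0.0197,0],[0.0548,0.0197,0],[0.0548,0.0197,0],[0.0548,0.0197,0]],"roll":[0,0,0,0,0,0,0,0],"fingers":[1,1,1,1,1,1,1,1]}' 50
python3 -m jog '{"travel":[[0.0548,0.0197,0],[0,0,0],[0,0,0],[0,0,0],[0,0,0],[0,0,0.03],[0,0,0.04],[0,0,0.03]],"roll":[0,-0.17,-0.17,-0.17,-0.17,-0.16,0,0],"fingers":[1,1,1,1,1,1,1,1]}' 50
python3 - <<'E'
from h import *
go(.519,.333,.041,2.94)
E
```

```text
time_s: 30.55
ee_pos: [0.5322, 0.2788, 0.226]
ee_rot: [3.141, 0.0, 2.089]
ft_force: [1.5, -0.2, 0.8]
width: 0.0853
grip_force: 0.0
time_s: 31.55
ee_pos: [0.5222, 0.3339, 0.1243]
ee_rot: [-3.141, -0.0, 2.929]
ft_force: [0.5, 1.5, 0.3]
width: 0.0857
grip_force: 0.0
t 31.55 pos [0.5222 0.3339 0.1243] rot [-3.141 -0.     2.929] q [-0.48  0.95 -0.3   1.44  0.34  0.8   0.46] F [0.5 1.5 0.3] M [ 0.03 -0.01 -0.07] w 0.0857
shift [ 0.0029 -0.0015  0.0833] n>= 1.3 roll -0.011
```

```bash

python3 -m jog '{"travel":[[0.003,-0.0015,0.03],[0,0,0.03],[0,0,0.025],[0,0,0],[0,0,0],[0,0,0],[0,0,0],[0,0,0]],"roll":[-0.01,0,0,0,0,0,0,0],"fingers":[1,1,1,0.4,0.4,0.4,0.4,0.4]}' 20
python3 - <<'E'
from h import *
go(.519,.333,.039,2.94)
# arc of cap centre about near base edge, from lying (16.5deg) to upright (106.5)
a0=np.arctan2(29,98)
p=np.array([[102.2*np.cos(a0+t),102.2*np.sin(a0+t)] for t in np.linspace(0,np.pi/2,13)])
print(np.diff(p,axis=0).round(1).tolist())
E
```

```text
time_s: 32.55
ee_pos: [0.5197, 0.3338, 0.0419]
ee_rot: [3.14, 0.001, 2.943]
ft_force: [-0.2, 1.7, 6.7]
width: 0.0534
grip_force: 22.0
t 32.55 pos [0.5197 0.3338 0.0419] rot [3.140e+00 1.000e-03 2.943e+00] q [-0.5   1.07 -0.26  1.48  0.39  0.64  0.43] F [-0.2  1.7  6.7] M [ 0.22 -0.1  -0.08] w 0.0534
shift [ 0.0005 -0.0009  0.0029] n>= 0.0 roll 0.003
[[-4.6, 12.5], [-6.2, 11.8], [-7.7, 10.9], [-9.1, 9.8], [-10.3, 8.6], [-11.3, 7.1], [-12.1, 5.6], [-12.8, 4.0], [-13.2, 2.3], [-13.4, 0.5], [-13.3, -1.2], [-13.0, -2.9]]
```

```bash

python3 -m jog '{"travel":[[0.0046,0,-0.0125],[0.0062,0,-0.0118],[0.0077,0,-0.0109],[0.0091,0,-0.0098],[0.0103,0,-0.0086],[0.0113,0,-0.0071],[0,0,0],[0,0,0]],"roll":[0,0,0,0,0,0,0,0],"fingers":[0.4,0.4,0.4,0.4,0.4,0.4,0.4,0.4]}' 20
python3 - <<'E'
from h import *
c=cam('side');cv2.imwrite('pics/s6.png',cv2.resize(c['frame'][260:400,170:330,::-1],None,fx=4,fy=4))
E
```

```text
time_s: 33.55
ee_pos: [0.4712, 0.3431, 0.1015]
ee_rot: [3.141, 0.0, 2.944]
ft_force: [1.4, 1.2, 0.6]
width: 0.0529
grip_force: 21.9
```

View pics/s6.png

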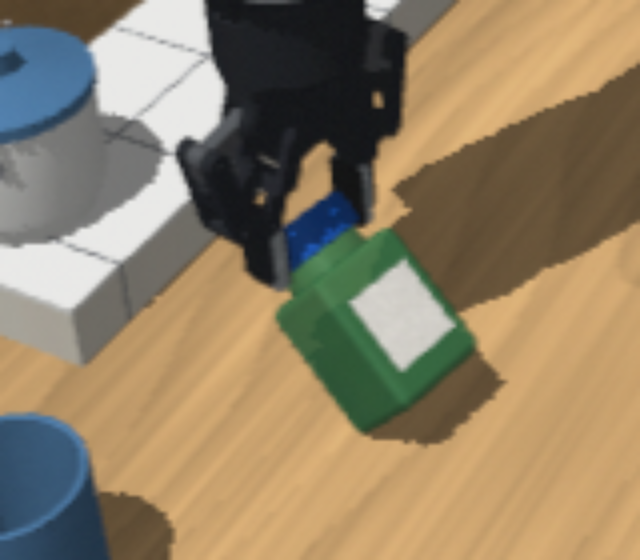

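Pivoting nicely: the jar leans about 45°, held by the blue cap at about (325,230), base edge at the table. Continue the arc.

```bash

python3 -m jog '{"travel":[[0.0121,0,-0.0056],[0.0128,0,-0.004],[0.0132,0,-0.0023],[0.0134,0,-0.0005],[0.0133,0,0.0012],[0.013,0,0.0025],[0,0,0],[0,0,0]],"roll":[0,0,0,0,0,0,0,0],"fingers":[0.4,0.4,0.4,0.4,0.4,0.4,0.4,0.4]}' 20
python3 - <<'E'
from h import *
c=cam('side');cv2.imwrite('pics/s7.png',cv2.resize(c['frame'][260:400,170:330,::-1],None,fx=4,fy=4))
E
```

```text
time_s: 34.6
ee_pos: [0.3948, 0.3584, 0.1103]
ee_rot: [3.141, 0.0, 2.944]
ft_force: [-1.8, 2.1, 5.5]
width: 0.0531
grip_force: 21.5
```

View pics/s7.png

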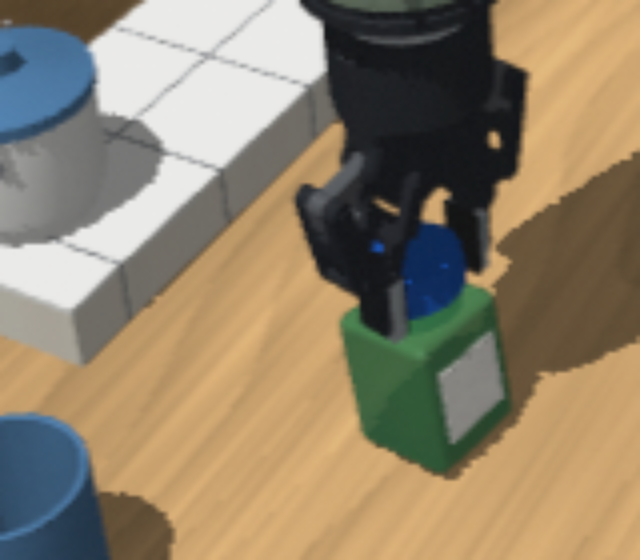

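```bash

python3 -m jog '{"travel":[[0.008,0,0.001],[0.008,0,0.001],[0.004,0,0],[0,0,0],[0,0,0],[0,0,0],[0,0,0],[0,0,0]],"roll":[0,0,0,0,0,0,0,0],"fingers":[0.4,0.4,0.4,0.4,0.4,0.4,0.4,0.4]}' 20
python3 - <<'E'
from h import *
c=cam('side');cv2.imwrite('pics/s8.png',cv2.resize(c['frame'][260:400,170:330,::-1],None,fx=4,fy=4))
E
```

```text
time_s: 35.65
ee_pos: [0.3751, 0.3623, 0.1083]
ee_rot: [3.142, -0.0, 2.944]
ft_force: [-1.4, -0.4, 1.6]
width: 0.0523
grip_force: 21.9
```

View pics/s8.png

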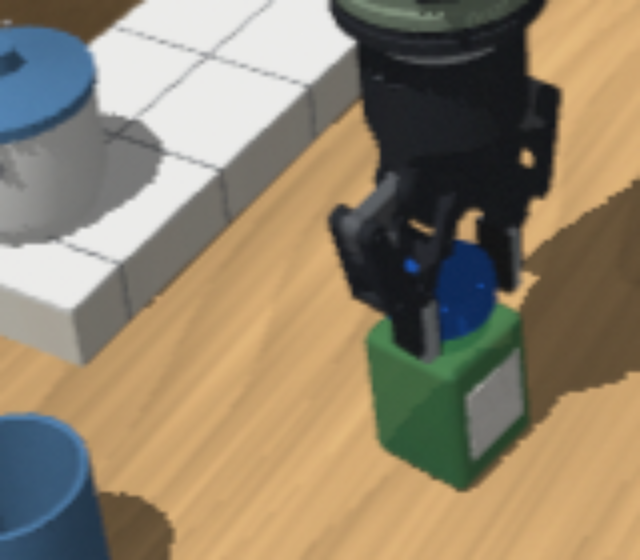

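```bash

python3 -m jog '{"travel":[[0,0,0],[0,0,0],[0,0,0],[0,0,0],[0,0,-0.02],[0,0,-0.04],[0,0,0],[0,0,0]],"roll":[0,0,0,0,0,0,0,0],"fingers":[0.65,0.75,1,1,1,1,1,1]}' 20
python3 - <<'E'
from h import *
for n in('top','side'):
    c=cam(n);W=cloud(c)
    m=cv2.inRange(c['hsv'],(105,120,30),(130,255,255))>0
    b=W[m&(W[...,0]>.28)&(W[...,0]<.45)&(W[...,1]>.25)&(W[...,1]<.44)]
    if len(b)>10: print(n,'cap',len(b),np.median(b,0).round(3),((np.percentile(b,3,0)+np.percentile(b,97,0))/2).round(3),np.percentile(b,97,0).round(3))
yawjar(.375,.362);go(.375,.362,.2)
cv2.imwrite('pics/s9.png',cv2.resize(c['frame'][260:400,170:330,::-1],None,fx=4,fy=4))
E
```

```text
time_s: 36.7
ee_pos: [0.375, 0.3621, 0.1679]
ee_rot: [-3.141, -0.0, 2.944]
ft_force: [0.6, -0.2, -0.1]
width: 0.0852
grip_force: 0.0
side cap 563 [0.38  0.37  0.107] [0.382 0.363 0.1  ] [0.404 0.387 0.109]
jar yaw deg mod90 32.2 ctr [0.374 0.378] size [0.074 0.041] 573
t 36.85 pos [0.3748 0.3621 0.1675] rot [-3.141e+00 -1.000e-03  2.944e+00] q [-0.68  0.76 -0.27  1.78  0.31  0.64  0.24] F [0.8 0.4 0.5] M [ 0.01  0.06 -0.04] w 0.0854
shift [-0.0001 -0.0001 -0.0325] n>= 0.5
```

View pics/s9.png

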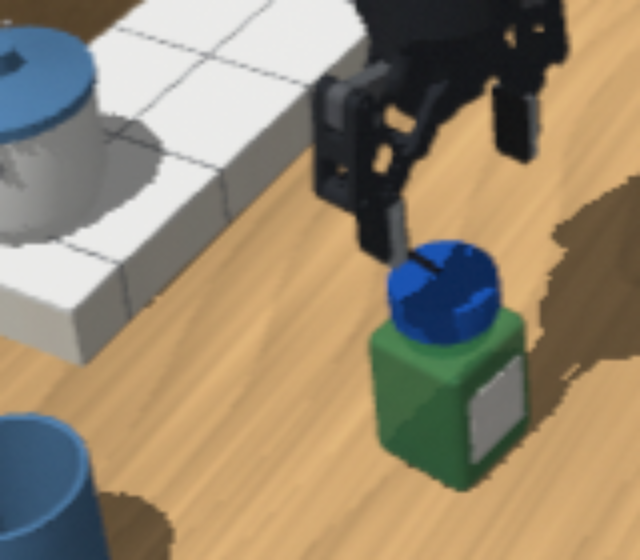

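```bash

python3 -m jog '{"travel":[[-0.005,0,0.015],[0,0,0.02],[0,0,0.016],[0,0,0],[0,0,0],[0,0,0],[0,0,0],[0,0,0]],"roll":[0,0,0,0,0,0,0,0],"fingers":[1,1,1,0.4,0.4,0.4,0.4,0.4]}' 50
python3 -m jog '{"travel":[[0,0,0],[0,0,0],[0,0,0],[0,0,0],[0,0,0],[0,0,0],[0,0,0],[0,0,0]],"roll":[0.1,0.1,0.1,0.05,0,0,0,0],"fingers":[0.4,0.4,0.4,0.4,0.4,0.4,0.4,0.4]}' 50
python3 -c "
from h import *
yawjar(.379,.363)"
python3 -m jog '{"travel":[[0,0,0],[0,0,0],[0,0,0],[0,0,0],[0,0,0],[0,0,0],[0,0,0],[0,0,0]],"roll":[0.16,0.16,0.16,0.16,0.16,0.16,0,0],"fingers":[0.4,0.4,0.4,0.4,0.4,0.4,0.4,0.4]}' 50
python3 -c "
from h import *
go(.64,.19,.18);yawjar(.379,.363)
c=cam('side');cv2.imwrite('pics/s10.png',cv2.resize(c['frame'][260:400,170:330,::-1],None,fx=4,fy=4))"
```

```text
time_s: 37.85
ee_pos: [0.38, 0.3613, 0.1176]
ee_rot: [3.141, 0.0, 2.944]
ft_force: [-1.2, -2.2, 6.7]
width: 0.0516
grip_force: 52.7
time_s: 38.85
ee_pos: [0.3804, 0.3621, 0.1177]
ee_rot: [3.139, 0.0, 2.595]
ft_force: [2.3, 4.4, 6.0]
width: 0.052
grip_force: 52.7
jar yaw deg mod90 31.9 ctr [0.374 0.378] size [0.074 0.038] 574
time_s: 39.9
ee_pos: [0.3802, 0.3613, 0.1176]
ee_rot: [3.141, -0.0, 1.634]
ft_force: [0.2, 0.0, 7.3]
width: 0.0517
grip_force: 54.4
t 39.9 pos [0.3802 0.3613 0.1176] rot [ 3.141 -0.     1.634] q [-0.87  0.85  0.1   1.82 -0.16  0.48 -0.6 ] F [0.2 0.  7.3] M [-0.2  -0.02 -0.03] w 0.0517
shift [-0.1875  0.2484 -0.0623] n>= 5.1 
jar yaw deg mod90 12.5 ctr [0.374 0.377] size [0.073 0.037] 414
```

View pics/s10.png

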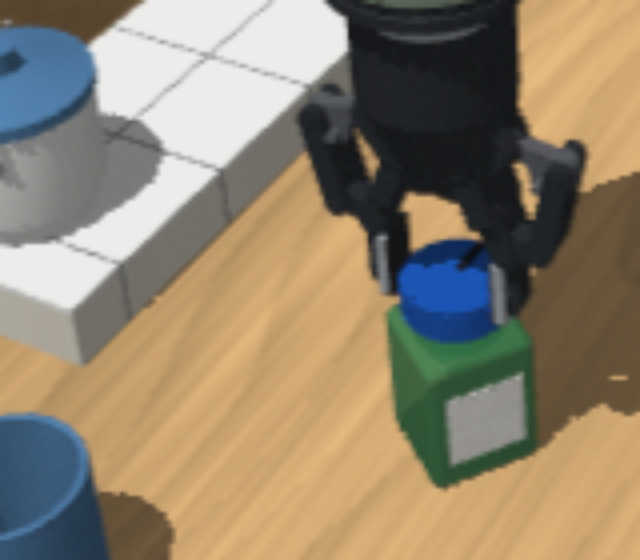

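```bash

python3 -m jog '{"travel":[[0,0,0],[0,0,0],[0,0,0],[0,0,0],[0,0,0],[0,0,0],[0,0,0],[0,0,0]],"roll":[0.1,0.1,0.1,0.1,0,0,0,0],"fingers":[0.4,0.4,0.4,0.4,0.4,0.4,0.4,0.4]}' 50
python3 -c "
from h import *
yawjar(.379,.363);go(.645,.187,.188)"
```

```text
time_s: 41.0
ee_pos: [0.3802, 0.3613, 0.1176]
ee_rot: [3.141, -0.001, 1.234]
ft_force: [-0.6, -0.8, 8.6]
width: 0.0518
grip_force: 54.4
jar yaw deg mod90 29.4 ctr [0.365 0.38 ] size [0.055 0.007] 279
t 41.05 pos [0.3802 0.3613 0.1176] rot [ 3.141e+00 -1.000e-03  1.234e+00] q [-0.93  0.86  0.2   1.82 -0.32  0.49 -0.85] F [ 0.5 -0.2  7.3] M [-0.21 -0.04  0.01] w 0.052
shift [-0.0771  0.3075 -0.0703] n>= 5.2
```

```bash

python3 -m jog '{"travel":[[0,0,-0.03],[0,0,-0.042],[-0.006,0.024,0],[-0.01,0.04,0],[-0.012,0.048,0],[-0.012,0.048,0],[-0.012,0.048,0],[-0.012,0.048,0]],"roll":[0,0,0,0,0,0,0,0],"fingers":[0.4,0.4,0.4,0.4,0.4,0.4,0.4,0.4]}' 60
python3 -m jog '{"travel":[[-0.008,0.034,0],[-0.005,0.0175,0],[0,0,0.006],[0,0,0.008],[0,0,0.006],[0,0,0.004],[0,0,0.003],[0,0,0.002]],"roll":[0,0,0,0,0,0,0,0],"fingers":[0.4,0.4,0.4,0.4,0.4,0.4,0.4,0.4]}' 60
python3 -m jog '{"travel":[[0,0,0.001],[0,0,0.001],[0,0,0.001],[0,0,0],[0,0,0],[0,0,0],[0,0,0],[0,0,0]],"roll":[0,0,0,0,0,0,0,0],"fingers":[0.4,0.4,0.4,0.4,0.4,0.4,0.4,0.4]}' 60
```

```text
time_s: 42.05
ee_pos: [0.6013, 0.215, 0.1888]
ee_rot: [-3.141, 0.001, 1.234]
ft_force: [0.6, 1.3, -4.4]
width: 0.0515
grip_force: 66.7
time_s: 43.05
ee_pos: [0.6447, 0.187, 0.1602]
ee_rot: [-3.142, -0.0, 1.234]
ft_force: [0.1, -0.3, -4.3]
width: 0.0515
grip_force: 66.6
time_s: 44.05
ee_pos: [0.6449, 0.1869, 0.1578]
ee_rot: [3.141, -0.0, 1.234]
ft_force: [-2.0, -0.5, 6.5]
width: 0.0513
grip_force: 67.6
```

Contact. Release, rise straight up, move back, then look at everything.

```bash

python3 -m jog '{"travel":[[0,0,0],[0,0,0],[0,0,0],[0,0,-0.02],[0,0,-0.05],[0,-0.05,-0.03],[0,-0.06,0],[0,-0.06,0]],"roll":[0,0,0,0,0,0,0,0],"fingers":[1,1,1,1,1,1,1,1]}' 50
python3 - <<'E'
from h import *
caps()
t=cam('top');s=cam('side')
cv2.imwrite('pics/end.png',np.vstack([cv2.resize(t['frame'][140:320,120:520,::-1],(800,360)),cv2.resize(s['frame'][130:400,100:500,::-1],(356,240)).copy() if 0 else cv2.copyMakeBorder(cv2.resize(s['frame'][130:370,120:440,::-1],(320,240)),0,0,0,480,0)]))
W=cloud(t);q=W[(abs(W[...,2]-.04)<.004)&(mask(t,'white')>0)&(W[...,0]>.55)&(W[...,0]<.75)&(abs(W[...,1])<.45)]
r=cv2.minAreaRect(np.float32(q[:,:2]));print(r)
E
```

```text
time_s: 45.05
ee_pos: [0.4824, 0.2436, 0.2576]
ee_rot: [3.141, -0.001, 1.234]
ft_force: [0.8, 1.4, -0.9]
width: 0.085
grip_force: 0.0
top white 229 [0.651 0.065 0.149] [0.651 0.068 0.149]
top yellow 248 [ 0.647 -0.056  0.149] [ 0.648 -0.055  0.148]
top red 220 [ 0.643 -0.181  0.149] [ 0.644 -0.18   0.149]
top blue 164 [0.641 0.182 0.149] [0.641 0.181 0.149]
side white 368 [0.649 0.062 0.14 ] [ 0.645 -0.043  0.128]
side red 194 [ 0.641 -0.167  0.146] [ 0.643 -0.177  0.14 ]
side blue 321 [0.636 0.193 0.147] [0.64  0.186 0.14 ]
((0.6547863483428955, -0.0484408438205719), (0.715462863445282, 0.15035215020179749), 88.86489868164062)
```

View pics/end.png

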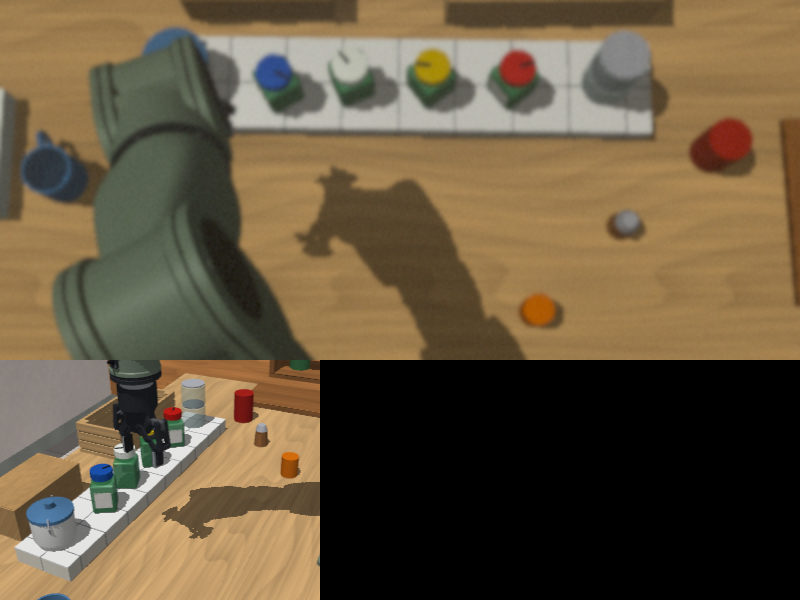

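```bash
python3 -c "
from rig import robot
print(robot.hand_in())"
```

```text
the job is handed in; nothing more can be done
None
```

I handed the job in with all four square jars that were present (white, yellow, red and blue caps; the orange-capped one was absent) standing upright on the ledge. All caps were turned clockwise to the stop before set-down, with white, yellow and blue loose and red already tight. No other object was visibly disturbed, and the hand-in gave no verdict.

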